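# Slide the specimen plate into its pocket on the viewing board and bolt it

## Robot

A 7-joint arm with a two-finger parallel gripper is mounted at the origin on the work surface. World frame = base frame: x ahead of the robot, y to its left, z up, the work surface at z = 0. Lengths are in mm, angles in rad, forces in N, time in s.
With the tool pointing down it reaches from about 425 to 1025 mm from the base axis. Payload 3.6 kg.
Tool frame: the origin (TCP) lies at the centre of the arm's flange, where the gripper is bolted on; the fingertips stand bot.tip_reach ahead of it and the grasp point (between the pads) lies 155 mm ahead of it (bot.tip_reach is the distance from the TCP to the fingertips, in mm); z points along the fingers, y is the line along which they close (so a half turn about z gives the same grasp; the last joint's range is limited). The gripper opens to 85 mm and grips with 20 to 120 N. Pads are 22 mm wide; open, the fingers measure 114 mm over their backs; the gripper's body (76 mm by 85 mm) begins 54 mm behind the grasp point. The pads swing forward as they close: fully open they stand 13 mm farther back than shut.
Start: joints at [1.054, 0.591, 0.048, 1.609, -0.033, 0.943, -0.034], TCP at [298.146, -660.862, 404.702] pointing down, gripper open.
Joint ranges: [-2.69, 2.69], [-0.47, 2.24], [-1.27, 1.36], [0.19, 2.51], [-1.53, 4.68], [0.08, 2.07], [-3.09, 3.09]. Speed limits (rad/s): [2.57, 2.57, 3.14, 3.14, 3.14, 3.14, 3.14].

## Interface

Orientations are given as [roll, pitch, yaw] about the fixed x, y, z axes, in that order (R = Rz(yaw) Ry(pitch) Rx(roll)).
In Python, from station import bot gives the robot as it stands. Calls block until the motion is done:
- bot.reach(position, orientation): joint-space move of the TCP to a pose.
- bot.line_to(position, ori=None, velocity=150, threshold=None): straight line of the TCP; ori=None keeps the orientation; velocity is the mean speed in mm/s. With threshold (N) it stops when the force on the tool has changed by that much, and returns True; else False.
- bot.move_j(angles): joint-space move.
- bot.set_gripper(opening, effort=None): finger opening in mm; effort is the grip in N (None keeps the last); returns when the fingers have stopped.
- bot.hold(seconds).
- bot.inverse_kinematics(position, orientation): joint angles nearest the present ones, or None.
- bot.read_state(): the state.
- bot.read_camera(name): name is "scene" or "side" or "wrist"; returns (picture, depth): 480x640x3 uint8, red, green, blue; 480x640 float32, mm along the optical axis (not along the pixel's ray), 0 where there is no reading.
- bot.get_calibration(name): a dict with "K" (3x3 intrinsics, pixels), "k1" (the pictures are not rectified: a ray, as slopes to the right and down, at radius r is drawn at 1 + k1 r^2 times it, then the intrinsics apply), "camera_from_world" (4x4, takes a point from world to camera coordinates); the wrist camera has in their place "hand_eye" (4x4, takes a point from camera to tool coordinates, whose origin is the TCP and whose axes are the flange's). Camera axes: x right, y up, looking along -z (the intrinsics and any distortion apply to the point x, -y, -z); pixel columns grow to the right and rows downward; lengths in mm; the calibration is good to about 2 mm. A picture is of the moment at which its call begins: read the wrist's pose just before it. get_calibration takes no time and is no camera call.
A pose or a line that the arm cannot do raises bot.PlanningError and nothing moves.
- bot.sign_off(): hands the job in; it is judged then, once.
The state is a dict: "time_s": time; "joints": joint angles; "qvel": joint speeds; "tau": joint torques, N m; "tool_pos": TCP position; "eef_rot": TCP orientation; "contact_force": force on the tool from outside, world axes, zero at the start; "wrist_torque": the same for the moment, N m; "gripper_width": finger opening in mm; "gripper_force": force on a finger pad.
Only numpy, scipy, OpenCV 4.12 (cv2) and the standard library are available. Lean on these libraries where they do the work, as an engineer would, in place of code of your own. Each camera call takes 0.05 s, during which the arm holds its last target. There are 200 camera calls.

## Task

Take the rectangular specimen plate off the exercise book, set it down flat on the near (mouth) end of the wooden viewing board, and slide it along the channel, never lowering it in from above, until it dips into the sunken pocket and lies fully home. Then push the board's sliding bolt all the way in over the plate's edge. Work gently, with no hard pushing of the plate against the board, and leave the round plate, the eraser and the ruler where they are.

Things in the scene. Friction and masses are not known exactly. Their poses are not given: they have to be found in the camera images.
- plate_grip (a point): Upright black grip bar across the middle of the rectangular steel specimen plate: 14 mm thick along the plate's x, 34 mm long along y, from 8 to 46 mm above the plate's underside. This point is on the bar's axis, 30 mm above the underside; z up.
- plate_under (a point): Centre of the underside of the same rectangular plate: 90 (x) x 84 (y) x 8 mm, about 0.28 kg; axes as the plate's. Two low clay sherds, top 14 mm above the underside, sit 33 mm either side of the bar along x. It fits the pocket either way round (half turn).
- board: Fixed wooden viewing board, from -185 to +165 mm along its x, -64 to +64 mm along y; origin at its underside (desk level), z up. Along x runs an open channel; its mouth end is -x, wherever that faces. Its sliding bolt is on the +y side.
- board_channel (a point): Point on the channel floor at the board's middle, 13 mm above the desk. The channel is 88 mm wide between straight rails (top 17.5 mm above the desk) from board x=-30 to +155 mm; towards the mouth the rails flare to 108 mm wide at x=-155 mm.
- pocket_zone (a point): Mid-point (board x=+56 mm, channel floor height) of where the pocket may be: its centre is anywhere from x=+28 to +84 mm, not measured: feel it, or look. It is as wide as the channel, 95 mm long, 5 mm deep. The plate, kept square by the rails, dips in with 2.5 mm to spare at each end, standing 3 mm above the channel floor, and is stopped by the pocket's far wall.
- board_mouth (a point): Point on the board's channel floor, on the centre line, at board x=-80 mm (13 mm above the desk): where the middle of the plate can be set down flat. Axes as the board's.
- bolt_knob (a point): Black knob of the board's bolt, 14 mm along board x, 20 mm along board y; this point is its centre, 41 mm above the desk (foot 24, top 58 mm), at board x=+60, y=+96 mm when fully out. It slides towards board -y. The bolt's tongue, 34 mm wide, underside 18 mm above the desk, passes 2 mm over a seated plate but hits one that is not. Room for fingers on both x sides.
- bolt (a joint): Travel of the bolt in m: 0 fully out, 0.024 fully in against its stop (tongue 20 mm over the plate). Slides stiffly, 1.5 N, and stays where left.
- disc: Round steel specimen plate, 84 mm across, 8 mm thick, with the same kind of grip bar; on the book beside the rectangular one. Not to be used. Origin at its underside's centre.
- book: Closed purple exercise book, 300 x 190 x 8 mm, fixed, on which the two plates and the eraser lie. Origin at the centre of its underside.
- eraser: White eraser 16 x 38 x 12 mm, on the book between the plates.
- ruler: Green plastic ruler, 300 mm (its y) x 30 x 4 mm, lying flat, origin at its underside's centre.

How it is judged (in metres and radians):
On the way, in this order (a step that is already met when the one before it is completed fails the run):
1. the rectangular plate lies flat on the channel floor at the mouth end of the board (its middle at board x below -50 mm) (x of plate_grip in the frame of board between -0.125 and -0.05 m and y of plate_grip in the frame of board between -0.012 and 0.012 m and z of plate_grip in the frame of board between 0.0405 and 0.0455 m and angle between plate_grip's own z axis and vertical below 0.035 rad and contact force between plate and board above 0.5 N), for 0.15 s.
2. the plate has dipped into the pocket and lies flat in it (x of plate_grip in the frame of board between 0.018 and 0.094 m and y of plate_grip in the frame of board between -0.01 and 0.01 m and z of plate_grip in the frame of board between 0.034 and 0.0402 m and angle between plate_grip's own z axis and vertical below 0.035 rad), for 0.2 s.
3. the bolt is pushed fully in over the seated plate (all of step 2 and value of joint bolt above 0.02 m), for 0.2 s.
At the end, for the whole second after the job is handed in: The rectangular plate lies at rest in the pocket of the board, flat within 0.035 rad and down within about 2 mm of fully home, with the bolt at least 20 mm in (of 24), and everything released (all of step 3 and linear speed of plate below 0.01 m/s and contact force between the fingers and plate below 0.1 N and contact force between the fingers and board below 0.1 N); the robot touches nothing.
It fails at once if the plate is pressed or pushed against the board (or its bolt) with more than 40 N (contact force between plate and board above 40 N).
It fails at once if past the middle of the board, the plate is pushed against the board (or its bolt) with more than 22 N (x of plate_grip in the frame of board above 0 m and contact force between plate and board above 22 N).
It fails at once if the plate is lowered from above or hopped into the channel past the mouth end (its middle beyond board x=-30 mm, its underside 10 to 30 mm over the channel floor) (x of plate_grip in the frame of board between -0.03 and 0.15 m and y of plate_grip in the frame of board between -0.04 and 0.04 m and z of plate_grip in the frame of board between 0.053 and 0.073 m).
It fails at once if the round plate, eraser or ruler is moved by more than 25 mm (distance of any of disc, eraser, ruler from where it was at the start of the episode above 0.025 m).
It also fails if it takes over 58 s, if anything falls off the work surface, if the arm or the gripper's body presses on something with over 40 N, if the wrist force passes 120 N, or if a joint passes its speed limit or range.

## Working session

There is one attempt and no reset: what is moved stays moved. The work goes in short steps, each a Python script; the robot and the scene stay as the last script left them, time stands still between calls to the robot, and variables do not carry over. Pictures are saved under pics/ and viewed, at most 10 in all, crops included, and the job is handed in when it is done.

```bash
mkdir -p pics; ls
cat > h.py <<'E'
import numpy as np, cv2
from station import bot
from scipy.spatial.transform import Rotation as R
def cal(n):
    c=bot.get_calibration(n); return np.array(c["K"]),c["k1"],c
def cfw(n,s=None):
    c=bot.get_calibration(n)
    if "camera_from_world" in c: return np.array(c["camera_from_world"])
    T=np.eye(4);T[:3,:3]=R.from_euler('xyz',s["eef_rot"]).as_matrix();T[:3,3]=s["tool_pos"]
    return np.linalg.inv(T@np.array(c["hand_eye"]))
def rays(n,px,M):
    K,k1,_=cal(n)
    px=np.asarray(px,float).reshape(-1,1,2)
    u=cv2.undistortPoints(px,K,np.array([k1,0,0,0.]))[:,0]
    d=np.c_[u[:,0],-u[:,1],-np.ones(len(u))]
    W=np.linalg.inv(M)
    return W[:3,3],d@W[:3,:3].T
def onplane(n,px,z,M):
    o,d=rays(n,px,M); return o+d*((z-o[2])/d[:,2])[:,None]
def proj(n,P,M):
    K,k1,_=cal(n); P=np.atleast_2d(P); c=P@M[:3,:3].T+M[:3,3]; u=c[:,:2]/-c[:,2:]; u[:,1]*=-1
    r=(u**2).sum(1); u=u*(1+k1*r)[:,None]; return u*[K[0,0],K[1,1]]+K[:2,2]
def snap(n,name):
    s=bot.read_state(); p,d=bot.read_camera(n); cv2.imwrite(f'pics/{name}.png',p[:,:,::-1]); np.savez(f'pics/{name}.npz',d=d,p=p,M=cfw(n,s)); return p,d,cfw(n,s)
E
python3 - <<'E'
from h import *
for n in("scene","side"):
    snap(n,n+"0"); print(cal(n)[:2],np.linalg.inv(cfw(n))[:3].round(2))
print(bot.tip_reach,bot.read_state(),bot.get_calibration("wrist"))
a=cv2.imread('pics/scene0.png');
E
```

```text
pics
(array([[539.4272094 ,   0.        , 319.66813859],
       [  0.        , 539.4272094 , 244.59759739],
       [  0.        ,   0.        ,   1.        ]]), -0.1516856577922135) [[ 5.30000e-01 -6.30000e-01  5.70000e-01  1.13838e+03]
 [ 8.50000e-01  3.80000e-01 -3.70000e-01 -4.42910e+02]
 [ 1.00000e-02  6.80000e-01  7.40000e-01  7.94920e+02]]
(array([[464.01588861,   0.        , 323.82736031],
       [  0.        , 464.01588861, 242.11113063],
       [  0.        ,   0.        ,   1.        ]]), -0.0867832690490621) [[-9.3000e-01  2.2000e-01 -2.9000e-01  2.8947e+02]
 [-3.6000e-01 -5.1000e-01  7.8000e-01  6.5406e+02]
 [ 2.0000e-02  8.3000e-01  5.5000e-01  5.5563e+02]]
173.4 {'time_s': 0.1, 'joints': array([ 1.0534866 ,  0.59203182,  0.0483089 ,  1.60973134, -0.03329823,
        0.9427279 , -0.03369502]), 'qvel': array([ 6.52766875e-04,  1.93233667e-04, -7.00606753e-04, -3.93631085e-03,
       -1.30721201e-05,  1.32570500e-04,  6.02163408e-05]), 'tau': array([ 3.60622107e-03, -5.49999511e+01,  1.55271582e+00, -1.98825771e+01,
        9.72075330e-03,  3.81102131e-03, -1.15763066e-05]
[... 170 characters left out ...]
54785,  0.04901177, -0.02703035]), 'wrist_torque': array([ 0.02349124, -0.00025518,  0.01571593]), 'gripper_force': 0.0, 'gripper_width': 85.34630203604424} {'K': array([[384.53570751,   0.        , 322.16648041],
       [  0.        , 384.53570751, 238.22935656],
       [  0.        ,   0.        ,   1.        ]]), 'k1': -0.058664308332854104, 'hand_eye': array([[ 6.11212404e-04,  9.64326601e-01,  2.64714624e-01,
         6.82391494e+01],
       [ 9.99999141e-01, -2.82445323e-04, -1.28002879e-03,
         2.03397175e-01],
       [-1.15959841e-03,  2.64715179e-01, -9.64325946e-01,
         2.97407962e+01],
       [ 0.00000000e+00,  0.00000000e+00,  0.00000000e+00,
         1.00000000e+00]])}
```

View pics/scene0.png

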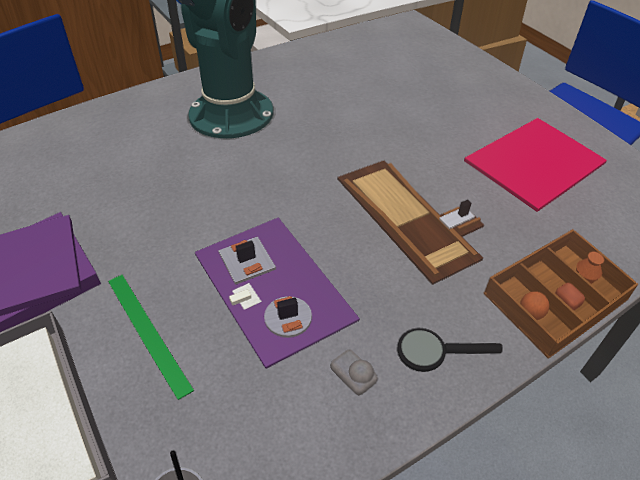

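View pics/side0.png

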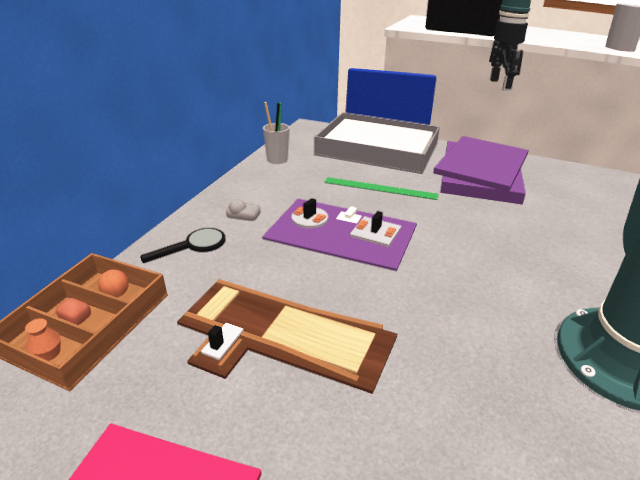

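Scene shows the rectangular plate at (246,258) on the book, the board with its mouth at (362,170), dark pocket near (433,243), and the bolt knob at (464,208). The side view agrees. I'll localise these coarsely, then look from above with the wrist camera.

Run:
```python
from h import *
M=cfw("scene")
b=onplane("scene",[(338,178),(386,161),(481,258),(434,281)],17.5,M); print(b.round(0)); print([np.linalg.norm(b[i]-b[i-1]).round() for i in range(4)])
g=onplane("scene",[(245,244)],54,M); k=onplane("scene",[(464,203)],58,M); print(g,k)
p=onplane("scene",[(399,227),(427,217),(461,243),(429,260)],13,M);print(p.round(0))
f=np.r_[(b[0]+b[1])/2]; e=(b[2]+b[3])/2; yaw=np.arctan2(*(e-f)[1::-1]); print(yaw)
ctr=(f+e)/2
for off in (0,np.pi/2,np.pi,-np.pi/2):
    print(off,bot.inverse_kinematics([*g[0][:2],380],[np.pi,0,yaw+off]))
    print(bot.inverse_kinematics([*ctr[:2],380],[np.pi,0,yaw+off]))
```

```text
[[385.  84.  18.]
 [390. 213.  18.]
 [728. 194.  18.]
 [723.  77.  18.]]
[np.float64(339.0), np.float64(129.0), np.float64(338.0), np.float64(117.0)]
[[ 489.31787409 -193.74288011   54.        ]] [[619.82829193 235.65031599  58.        ]]
[[573. 110.  13.]
 [580. 179.  13.]
 [674. 191.  13.]
 [675. 106.  13.]]
-0.03715046210769462
0 [ 0.22222128  0.37802314  0.08884922  2.08023046 -0.05176498  0.68534959
 -1.26302914]
[-0.23596342  0.43557391 -0.12456167  1.97164484  0.0779187   0.73885436
 -2.01459869]
1.5707963267948966 [ 0.52967932  0.3914583  -0.30877683  2.06707101  0.17928734  0.70782888
  0.06896761]
[-0.0158828   0.46208696 -0.42311722  1.96195102  0.26574883  0.77120645
 -0.62895374]
3.141592653589793 [ 0.80669811  0.45096807 -0.68195109  2.05579408  0.40631369  0.76852553
  1.40930255]
[ 0.20957853  0.53023366 -0.74876369  1.95259113  0.47922085  0.84301011
  0.73465054]
-1.5707963267948966 [-0.12080945  0.42375015  0.54817438  2.09420444 -0.33572003  0.70813279
 -2.5325816 ]
[ 0.398755    0.65515428 -1.07142559  1.94553403  0.70303697  0.97427903
  2.0906319 ]
```

Run:
```python
from h import *
y=np.pi/2-.04
bot.reach([489,-215,380],[np.pi,0,y]); bot.hold(.3); snap("wrist","w_plate")
bot.reach([575,110,400],[np.pi,0,y]); bot.hold(.3); snap("wrist","w_board")
print(bot.read_state()["time_s"])
a=cv2.imread('pics/w_plate.png');b=cv2.imread('pics/w_board.png')
cv2.imwrite('pics/both.png',cv2.resize(np.vstack([a[:,60:580],b[:,60:580]]),None,fx=.62,fy=.62,interpolation=cv2.INTER_AREA))
```

```text
3.8417
```

View pics/w_board.png

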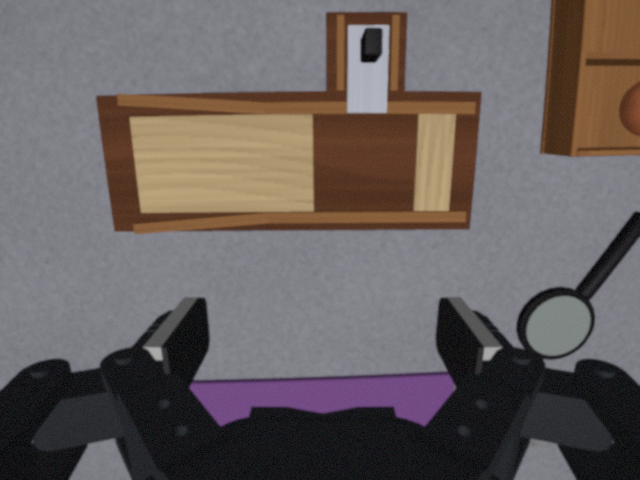

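View pics/w_plate.png

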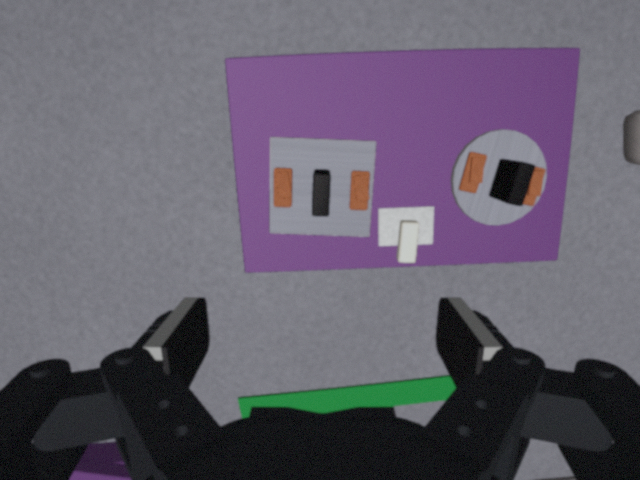

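The board view shows the pale floor from col 131 to the pocket (cols 314–416, rows 113–211), then the pale far floor at 416–456, with the knob at (372,45). The plate view shows the plate quad at (270–376, 138–236) with its bar at (321,193), the eraser at (408,240) on a white paper, and the disc at (500,178). Next I'll measure these by masks.

```bash
cat > m.py <<'E'
from h import *
def big(mask,box):
    m=np.zeros_like(mask);x0,x1,y0,y1=box;m[y0:y1,x0:x1]=mask[y0:y1,x0:x1]
    c,_=cv2.findContours(m,cv2.RETR_EXTERNAL,cv2.CHAIN_APPROX_NONE); return max(c,key=cv2.contourArea)
def quad(c,name,z,M):
    P=onplane(name,c[:,0].astype(float)+0.0,z,M); r=cv2.minAreaRect(P[:,:2].astype(np.float32))
    return np.array(r[0]),np.array(r[1]),r[2]
def load(n):
    f=np.load(f'pics/{n}.npz'); p=f['p']; return p,cv2.cvtColor(p,cv2.COLOR_RGB2HSV),f['d'],f['M']
E
python3 - <<'E'
from m import *
p,h,d,M=load('w_board'); print(p[160,220],p[160,360],p[60,365],p[45,372],p[105,250])
pale=((p[:,:,0]>150)&(p[:,:,0].astype(int)-p[:,:,2]>45)).astype(np.uint8)
for box in((110,322,100,225),(400,470,100,225)):
    c=big(pale,box); print('pale',quad(c,"wrist",13,M),cv2.boundingRect(c))
    P=onplane("wrist",c[:,0],13,M);print(P[:,:2].min(0),P[:,:2].max(0))
    for r in(130,160,190):
        q=c[abs(c[:,0,1]-r)<1,0]; print(r,onplane("wrist",[(q[:,0].min()-.5,r),(q[:,0].max()+.5,r)],13,M)[:,:2].round(1).tolist())
brown=((h[:,:,0]<20)&(h[:,:,1]>100)).astype(np.uint8)|pale
c=big(brown,(80,500,80,250)); 
for z in(13,17.5): print('board',z,quad(c,"wrist",z,M))
print('knob',onplane("wrist",[(374,36)],58,M)) 
k=(p.max(2)<60).astype(np.uint8);c=big(k,(350,395,15,75));print(cv2.boundingRect(c),c[:,0][::6].tolist())
p,h,d,M=load('w_plate'); print(p[150,350],p[195,320],p[100,350])
pl=(~((h[:,:,0]>125)&(h[:,:,0]<165)&(h[:,:,1]>70))).astype(np.uint8)
c=big(pl,(250,377,110,250)); print('plate',quad(c,"wrist",16,M),cv2.boundingRect(c))
k=(p.max(2)<55).astype(np.uint8);c=big(k,(300,340,160,225)); print('bar',cv2.boundingRect(c),c[:,0][::5].tolist())
r=cv2.minAreaRect(c);print(r)
print('eraser',onplane("wrist",[(408,240),(400,262)],20,M))
E
```

```text
[168 144 107] [97 60 40] [10  9  5] [45 41 46] [135  97  60]
pale (array([486.86096191, 151.67955017]), array([ 88.10433197, 165.2197113 ]), 87.93693542480469) (130, 114, 184, 98)
[402.93458842 105.53533454] [570.37338606 197.79989741]
130 [[405.2, 186.9], [570.8, 178.6]]
160 [[404.7, 159.9], [568.6, 152.1]]
190 [[404.0, 131.9], [568.3, 124.5]]
pale (array([681.20043945, 145.06840515]), array([88.43735504, 32.92216873]), 88.14804077148438) (414, 113, 41, 98)
[663.41918281 100.37735892] [698.61613182 189.43668771]
130 [[665.4, 175.0], [698.2, 174.0]]
160 [[664.9, 148.3], [697.4, 147.2]]
190 [[664.5, 120.6], [696.7, 119.4]]
board 13 (array([547.62329102, 154.22601318]), array([134.74501038, 343.48825073]), 88.3723373413086)
board 17.5 (array([548.01885986, 154.50256348]), array([133.04743958, 339.16085815]), 88.3723373413086)
knob [[620.96792888 244.94649861  58.        ]]
(362, 29, 19, 33) [[367, 29], [363, 35], [362, 41], [362, 47], [362, 53], [362, 59], [367, 61], [373, 61], [378, 56], [380, 50], [380, 44], [380, 38], [380, 32], [376, 29], [370, 29]]
[142 144 154] [43 43 41] [123  85 139]
plate (array([ 490.30038452, -195.19688416]), array([85.63715363, 91.14875031]), 85.46340942382812) (269, 136, 108, 102)
bar (313, 170, 16, 45) [[316, 170], [314, 175], [314, 180], [314, 185], [314, 190], [313, 195], [314, 200], [313, 205], [313, 210], [315, 214], [320, 214], [325, 214], [327, 211], [327, 206], [327, 201], [328, 196], [328, 191], [328, 186], [328, 181], [328, 176], [328, 171], [323, 170], [318, 170]]
((320.5, 192.0), (44.0, 15.0), 90.0)
eraser [[ 566.14502461 -244.18689688   20.        ]
 [ 559.2485582  -264.69420848   20.        ]]
```

Sizes check out: plate 91×86 mm, channel 88 mm wide, pocket 96 mm long with its centre at board x≈+59. The board origin comes to about (558,149.3) with yaw -0.034, and the knob and outline centre both agree with it. Picking the plate.

```bash
cat >> m.py <<'E'
BO=np.array([558.,149.3]); BY=-0.034
def bw(x,y=0): return BO+[x*np.cos(BY)-y*np.sin(BY),x*np.sin(BY)+y*np.cos(BY)]
def st(t=''):
    s=bot.read_state(); print(t,round(s['time_s'],1),s['tool_pos'].round(1),s['eef_rot'].round(3),s['contact_force'].round(1),'w',round(s['gripper_width'],1),'f',round(float(s['gripper_force']),1)); return s
E
python3 - <<'E'
from m import *
o=[np.pi,0,np.pi/2-.079]
bot.set_gripper(60,40)
bot.reach([490.3,-195.2,260],o)
bot.hold(.2);st()
print(bot.line_to([490.3,-195.2,202],velocity=80,threshold=8));st()
bot.set_gripper(8,40);st('grip')
bot.line_to([490.3,-195.2,270],velocity=80)
bot.hold(.2);st('lift'); snap("scene","lift")
bot.reach([*bw(-100),290],[np.pi,0,np.pi/2+BY]); bot.hold(.3);st(); snap("wrist","over"); snap("side","over_s")
a=cv2.imread('pics/over.png');b=cv2.imread('pics/over_s.png')[200:440,160:480]
cv2.imwrite('pics/over2.png',np.vstack([cv2.resize(a,(400,300)),cv2.resize(b,(400,300))]))
E
```

```text
5.7 [ 491.3 -193.9  260.5] [ 3.14  -0.     1.494] [-0.6  0.4  0.2] w 60.0 f 0.0
False
 6.6 [ 490.4 -195.2  202.1] [3.141 0.    1.492] [-0.1  0.2 -0.7] w 59.7 f 0.0
grip 7.1 [ 490.  -195.3  202.4] [-3.141  0.     1.492] [-1.2 -0.1  5.6] w 13.1 f 41.1
lift 8.3 [ 490.2 -195.1  269.5] [-3.141 -0.     1.492] [-0.1  0.3 -3.1] w 13.1 f 40.0
 9.9 [458.4 151.8 289.9] [3.142 0.    1.535] [ 0.2  0.7 -2.8] w 13.2 f 40.0
```

View pics/over2.png

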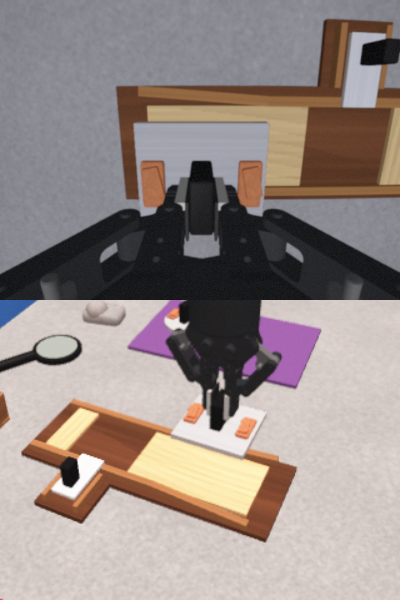

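The plate is held level and square above the mouth end. In the wrist view its far edge runs from about (214,196) to (429,196) in full-resolution pixels, so I'll check the plate's centre against the rail and then lower it.

Run:
```python
from m import *
p,h,d,M=load('over')
W=np.linalg.inv(M)
grey=((h[:,:,1]<45)&(p.max(2)>150)).astype(np.uint8); 
print(p[210,320],p[100,100])
c=big(grey,(200,445,180,330)); P=onplane("wrist",c[:,0],103.5,M)
q=c[:,0]; corners=[q[np.argmin(q[:,0]+q[:,1])],q[np.argmax(q[:,0]-q[:,1])]]; E=onplane("wrist",corners,103.5,M); print(corners,E.round(1))
mid=E.mean(0)[:2]; v=E[1]-E[0]; yaw=np.arctan2(v[1],v[0]); print('len',np.linalg.norm(v),'yaw',yaw,'centre',mid-42*np.array([-np.sin(yaw),np.cos(yaw)]))
# rail: pale top boundary at z=13 (+y side), straight part and pocket edge
pale=((p[:,:,0]>140)&(p[:,:,0].astype(int)-p[:,:,2]>45)).astype(np.uint8)
cols=[440,455,470]; 
r=[]
for col in (450,465,478):
    ys=np.where(pale[:,col])[0]; print(col,ys.min(),ys.max(),onplane("wrist",[(col,ys.min()-.5),(col,ys.max()+.5)],13,M)[:,:2].round(1).tolist())
for row in (190,220,260):
    xs=np.where(pale[row,430:540])[0]+430; print(row,xs.max(),onplane("wrist",[(xs.max()+.5,row)],13,M).round(1))
print(bw(0),bw(-30,44),bw(59-47.5,0))
```

```text
[161 163 173] [141 143 151]
[array([215, 198], dtype=int32), array([430, 197], dtype=int32)] [[417.  194.7 103.5]
 [505.7 192.  103.5]]
len 88.74481525818634 yaw -0.030780240674231737 centre [460.0197049  151.33815339]
450 156 311 [[542.9, 202.5], [548.7, 93.7]]
465 156 311 [[552.5, 202.2], [559.5, 93.2]]
478 156 311 [[561.0, 202.0], [569.0, 92.7]]
190 491 [[571.4 179.6  13. ]]
220 487 [[570.3 159.6  13. ]]
260 483 [[569.7 131.5  13. ]]
[558.  149.3] [529.51305012 194.29437394] [569.49335364 148.90907533]
```

Plate centre and centreline agree to about 1 mm. Lowering it, releasing, and sliding with the fingers loosely straddling the bar.

Run:
```python
from m import *
x=bw(-100)
bot.line_to([*x,215],velocity=100); bot.hold(.2); st()
print(bot.line_to([*x,205.5],velocity=12,threshold=3)); bot.hold(.3); st('down')
bot.set_gripper(20); bot.hold(.2); st('rel')
s=bot.read_state()
z=s['tool_pos'][2]
print(bot.line_to([*bw(-40),z+1],velocity=35,threshold=7)); st('mid')
snap("side","mid")
a=cv2.imread('pics/mid.png')[220:430,150:430]; cv2.imwrite('pics/mid_c.png',cv2.resize(a,None,fx=2,fy=2))
```

```text
11.2 [458.3 152.7 215.6] [ 3.140e+00 -1.000e-03  1.537e+00] [ 0.9 -0.7 -2.7] w 13.6 f 40.0
True
down 12.1 [458.  152.7 207.4] [-3.141  0.     1.537] [-0.1 -0.5  6. ] w 13.4 f 41.1
rel 12.5 [457.5 152.4 206.7] [-3.139e+00  1.000e-03  1.537e+00] [ 0.3 -0.2  0.7] w 20.1 f 0.0
False
mid 14.4 [518.  150.7 207.8] [-3.140e+00  1.000e-03  1.537e+00] [-1.5 -0.7 -0.4] w 19.5 f 0.5
```

View pics/mid_c.png

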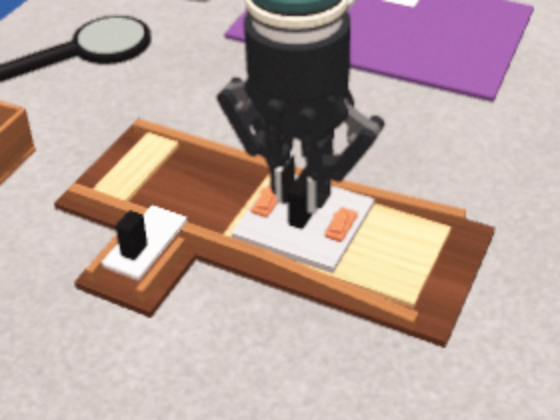

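The plate is flat and square in the straight channel, just short of the pocket. Continuing slowly with a force stop.

Run:
```python
from m import *
z=207.5
print(bot.line_to([*bw(30),z],velocity=35,threshold=8)); st('a')
for x in (50,58,61,63,65):
    h=bot.line_to([*bw(x),z],velocity=15,threshold=6); st(x)
    if h: print('hit');break
snap("side","in"); snap("wrist","in_w")
a=cv2.imread('pics/in.png')[220:430,150:430];b=cv2.imread('pics/in_w.png')
cv2.imwrite('pics/in_c.png',np.vstack([cv2.resize(a,(400,300)),cv2.resize(b,(400,300))]))
```

```text
False
a 16.6 [587.9 148.3 207.5] [-3.140e+00  1.000e-03  1.537e+00] [-1.2 -0.1 -0.5] w 19.6 f 0.5
50 18.1 [608.  147.6 207.6] [-3.140e+00  1.000e-03  1.537e+00] [-1.1 -0.3 -0.7] w 20.0 f 0.5
58 18.8 [616.5 147.3 207.7] [-3.141e+00  1.000e-03  1.537e+00] [-0.  -0.8 -0.8] w 20.1 f 0.1
61 19.1 [619.  147.3 207.5] [-3.140e+00  1.000e-03  1.537e+00] [-0.9  0.7  1. ] w 19.9 f 0.8
63 19.4 [620.9 147.2 207.5] [-3.139e+00  1.000e-03  1.537e+00] [-2.7  0.5  0.5] w 20.1 f 1.3
65 19.7 [621.9 147.3 207.4] [-3.137e+00  2.000e-03  1.537e+00] [-4.6  0.   3.3] w 20.4 f 2.6
```

View pics/in_c.png

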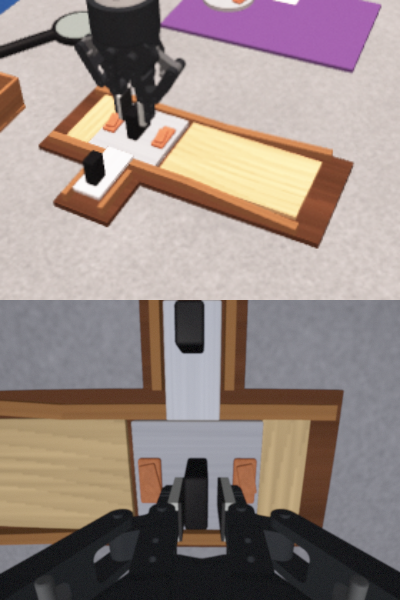

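The plate fills the pocket and its force rise fits the far wall. Backing off, lifting, and checking heights by wrist depth plus the knob's position.

Run:
```python
from m import *
bot.line_to([*bw(62),207.5],velocity=30)
bot.set_gripper(50)
bot.line_to([*bw(62),290],velocity=150)
bot.reach([*bw(60,40),320],[np.pi,0,np.pi/2+BY]); bot.hold(.3); st()
p,d,M=snap("wrist","chk")
def pt(mask):
    ys,xs=np.where(mask&(d>0)); K,k1,_=cal("wrist")
    o,r=rays("wrist",np.c_[xs,ys],M); Wd=M[:3,:3]@ r.T  # camera z comp = -1 per unit
    return o+r*d[ys,xs][:,None],xs,ys
h=cv2.cvtColor(p,cv2.COLOR_RGB2HSV)
P,xs,ys=pt(np.ones(d.shape,bool))
B=(P[:,:2]-BO)@np.array([[np.cos(BY),-np.sin(BY)],[np.sin(BY),np.cos(BY)]])
def med(n,x0,x1,y0,y1):
    m=(B[:,0]>x0)&(B[:,0]<x1)&(B[:,1]>y0)&(B[:,1]<y1); print(n,m.sum(),np.median(P[m,2]).round(1) if m.any() else None)
med('floor',-20,5,-10,30); med('plate -x',20,40,18,38); med('plate +x',80,98,18,38);med('plate mid',52,68,24,38); med('far floor',112,135,-10,30); med('desk',-40,0,75,110)
m=(B[:,1]>70)&(B[:,1]<125)&(P[:,2]>50)&(B[:,0]>30)&(B[:,0]<90); print('knob top B',B[m].min(0),B[m].max(0),B[m].mean(0),P[m,2].mean())
m=(abs(B[:,1])<30)&(P[:,2]>48)&(P[:,2]<70)&(abs(B[:,0]-60)<25); print('bar top B',B[m].min(0),B[m].max(0),np.median(P[m,2]) if m.any() else 0)
```

```text
21.8 [619.2 186.  319. ] [-3.140e+00  1.000e-03  1.535e+00] [ 0.5 -0.1  0.1] w 50.1 f 0.0
floor 1608 14.1
plate -x 1516 155.5
plate +x 1246 18.6
plate mid 388 17.2
far floor 1490 14.3
desk 2576 0.9
knob top B [52.44853489 83.97432099] [ 66.15510735 103.87685293] [59.20357592 94.24658658] 58.82095110438907
bar top B [ 54.61827673 -16.93344082] [68.60277435 17.61018664] 54.97305783830387
```

View pics/chk.png

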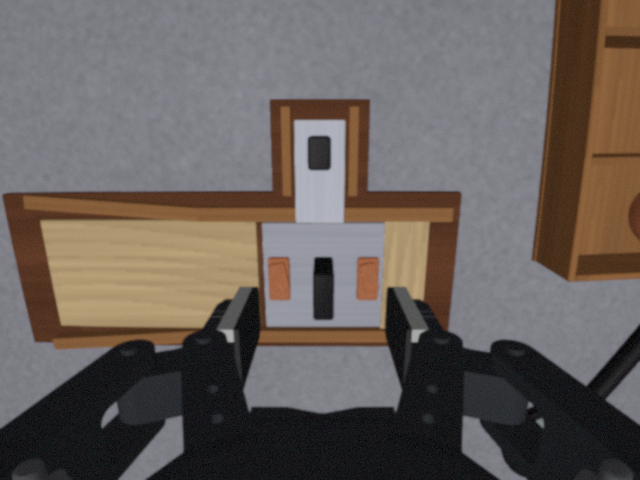

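Bar top reads 55 mm with the known +1 mm depth bias, so the plate is seated; unseated it would be about 59. The knob is at board (59.3, 94.5), shown at pixel (319,153). Now the bolt.

Run:
```python
from m import *
x,y=59.4,95
bot.reach([*bw(x,y),260],[np.pi,0,np.pi/2+BY])
print(bot.line_to([*bw(x,y),202],velocity=80,threshold=8)); st('at')
bot.set_gripper(8,20); s=st('grip')
print(bot.line_to([*bw(x,y-20),202],velocity=40,threshold=12)); st()
print(bot.line_to([*bw(x,y-27),202],velocity=15,threshold=9)); st('in')
bot.set_gripper(40); bot.line_to([*bw(x,y-24),300],velocity=150)
bot.reach([*bw(60,40),320],[np.pi,0,np.pi/2+BY]); bot.hold(.3); st()
p,d,M=snap("wrist","end"); snap("scene","end_s")
k=(p.max(2)<60).astype(np.uint8);c=big(k,(295,345,130,235)); print(cv2.boundingRect(c))
b=onplane("wrist",[np.array(cv2.boundingRect(c))[:2]+np.array(cv2.boundingRect(c))[2:]/2],58,M)[0]; print(((b[:2]-BO)@np.array([[np.cos(BY),-np.sin(BY)],[np.sin(BY),np.cos(BY)]])).round(1))
```

```text
False
at 23.1 [620.8 242.4 202.1] [ 3.141 -0.     1.537] [-0.1 -0.3  0.1] w 50.2 f 0.0
grip 23.5 [619.4 242.6 202.5] [-3.139e+00  1.000e-03  1.537e+00] [-5.   0.6  5.9] w 13.6 f 25.3
False
 24.2 [618.7 222.2 202.5] [-3.139e+00  1.000e-03  1.537e+00] [-5.4 -1.   6.6] w 13.7 f 25.5
False
in 24.8 [618.3 219.2 202.6] [-3.141 -0.006  1.539] [-4.3  6.6  4.3] w 13.6 f 25.1
 26.5 [619.  188.2 319.3] [-3.14  -0.     1.538] [0.5 0.2 1.1] w 40.2 f 0.0
(310, 175, 20, 35)
[59.3 73.2]
```

View pics/end.png

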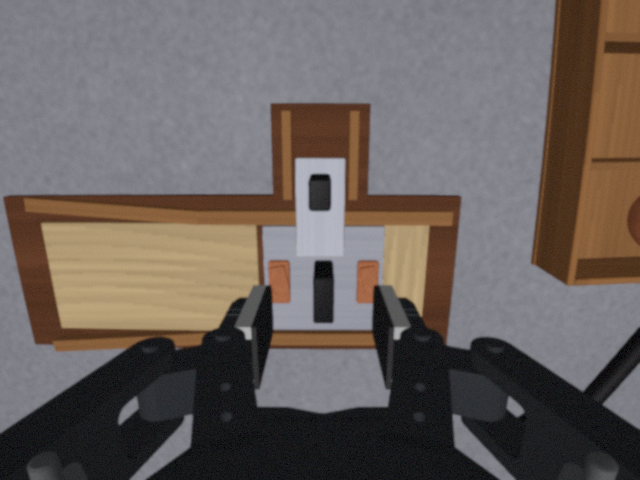

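The bolt is now well over the plate: its white slide's outer edge moved from row 120 to 158 and its tongue tip from 222 to 256. I'll check that travel in mm, and the arm felt the stop at 23.4 mm.

Run:
```python
from m import *
Y=[]
for n,rs in(('chk',(120,222)),('end',(158,256))):
    p,h,d,M=load(n); Y.append(onplane("wrist",[(320,r) for r in rs],21,M)[:,1])
    # knob depth-based y
    o,r=rays("wrist",np.c_[tuple(g.ravel() for g in np.meshgrid(range(640),range(480)))],M); P=o+r*d.ravel()[:,None]
    m=(P[:,2]>55)&(P[:,2]<62)&(P[:,1]>190)&(abs(P[:,0]-619)<15); print(n,P[m].mean(0).round(1),P[m].min(0).round(1),P[m].max(0).round(1))
    m=(P[:,2]>50)&(P[:,2]<60)&(abs(P[:,1]-147)<15)&(abs(P[:,0]-619)<15); print('bar',np.median(P[m],0).round(1))
print(Y[0]-Y[1])
```

```text
chk [620.4 241.5  58.8] [613.3 231.1  55.8] [627.5 251.3  61. ]
bar [619.4 147.4  55.1]
end [619.7 219.5  58.8] [612.7 208.6  55.1] [626.6 229.3  60.7]
bar [619.5 147.9  55. ]
[22.45901834 22.95616455]
```

Travel reads 22–23 mm, which passes the 20 mm requirement. One gentle shove on the knob from behind will make sure it is against its stop.

Run:
```python
from m import *
x=59.4; o=[np.pi,0,np.pi/2+BY]
bot.set_gripper(0,20)
bot.reach([*bw(x,115),260],o); bot.line_to([*bw(x,115),207],velocity=100,threshold=8); bot.hold(.2)
print(bot.line_to([*bw(x,80),207],velocity=25,threshold=10)); st('push')
bot.line_to([*bw(x,115),207],velocity=60); bot.line_to([*bw(x,115),300],velocity=150)
bot.set_gripper(40)
bot.reach([*bw(60,40),320],o); bot.hold(.3)
p,d,M=snap("wrist","end2")
o,r=rays("wrist",np.c_[tuple(g.ravel() for g in np.meshgrid(range(640),range(480)))],M); P=o+r*d.ravel()[:,None]
m=(P[:,2]>55)&(P[:,2]<62)&(P[:,1]>190)&(abs(P[:,0]-619)<15); print(P[m].mean(0).round(1),P[m].min(0).round(1),P[m].max(0).round(1))
m=(P[:,2]>50)&(P[:,2]<60)&(abs(P[:,1]-147)<15)&(abs(P[:,0]-619)<15); print('bar',np.median(P[m],0).round(1)); st()
```

```text
True
push 29.4 [620.  238.8 206.8] [ 3.14  -0.008  1.538] [0.8 1.2 0.9] w -0.1 f 0.3
[619.3 219.5  58.8] [612.2 209.5  55. ] [626.2 229.2  61.1]
bar [619.5 147.5  55.1]
 32.0 [619.1 188.5 319.8] [-3.141e+00 -1.000e-03  1.539e+00] [0.  0.2 0.5] w 40.0 f 0.0
```

The knob did not move under 10 N against its 1.5 N friction, so it is against its stop. Handing in.

```bash
python3 -c "
from station import bot
print(bot.sign_off())"
```

```text
the job is handed in; nothing more can be done
None
```

The rectangular plate was set down at the mouth end, slid along the channel and seated in the pocket; the bolt was pushed in against its stop (about 22–23 mm measured), and the job is handed in, with no verdict returned.

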